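# Lay a standing timber blank down and seat it against the planing fence and end stop

### The job

The pine blank standing on end has to lie ready for planing: push it near its top so that it topples onto its wide face towards the end stop (do not lift it), then slide it sideways until its long side is pressed flat against the facing of the fence, and after that slide it along the fence until its end is pressed home against the facing of the end stop. How far the two facings stand out has not been measured, so feel for them: press against the fence, and then against the stop, for about a second each with about 12 N beyond what it takes to slide the blank, never with more than 25 N, and leave the blank lying flush there. Leave the glue bottle, the tin and the hand plane where they stand.

Things in the scene. Friction and masses are not known exactly. Their poses are not given: they have to be found in the camera images.
- blank: Loose pine block 50 x 100 x 240 mm, 0.4 to 0.6 kg, standing on end. Origin: its centre. z: its 240 mm length, up at the start; y: its 100 mm width; x: its 50 mm thickness, pointing along the fence to the end stop within 0.15 rad. Toppled to +x it lies 50 mm high on its wide face, z towards the stop. Tilted past 0.2 rad it falls by itself. Slides on the bench with 3 to 7 N of drag.
- fence: Plywood batten fixed on the bench, 35 mm high, 40 mm thick, 420 mm long (y from -380 to 40 mm). Origin on the bench, at the inner corner with the end stop. x: across the fence, away from the robot; y: along it, towards the end stop. The batten starts at x = 0; the flat, rigid, locked facing on its robot side, 32 mm high, stands out to x = -2 to -12 mm (differs each time).
- end_stop: Plywood batten fixed on the bench square to the fence, 35 mm high, 40 mm thick, reaching from 10 to 160 mm on the robot's side of the fence. Origin and axes as the fence's. The batten starts at y = 0; its flat, rigid, locked facing, 32 mm high, stands out to y = -2 to -12 mm (differs each time).
- glue: White glue bottle, 60 mm across, 150 mm high, on the bench beyond the end stop; origin at the centre of its underside. Bystander.
- tin: Metal tin, 80 mm across, 90 mm high, on the bench behind the blank, on the side away from the end stop; origin at the centre of its underside. Bystander.
- bench_plane: Bench hand plane, 50 x 160 mm, about 65 mm high, on the bench on the far side of the fence; origin at the centre of its underside. Bystander.
Not all that is in view belongs to the job. Of the things that look like the blank, the largest one is meant.

How it is judged:
By the outcome, as a careful person would: the job done as asked, in the order asked, and still so for the second after the job is handed in, with the robot touching nothing.
It also fails if it takes over 72 s, if anything falls off the work surface, if the arm or the gripper's body presses on something with over 40 N, if the wrist force passes 120 N, or if a joint passes its speed limit or range.

### The arm

A 7-joint arm with a two-finger parallel gripper is mounted at the origin on the work surface. World frame = base frame: x ahead of the robot, y to its left, z up, the work surface at z = 0. Lengths are in m, angles in rad, forces in N, time in s.
With the tool pointing down it reaches from about 0.425 to 0.925 m from the base axis. Payload 6.8 kg.
Tool frame: the origin (TCP) lies midway between the tips of the shut fingers; the grasp point (between the pads) lies bot.grip_point_offset behind it (bot.grip_point_offset is the distance from the TCP to the grasp point, in m); z points along the fingers, y is the line along which they close (so a half turn about z gives the same grasp; the last joint's range is limited). The gripper opens to 85 mm and grips with 20 to 120 N. Pads are 22 mm wide; open, the fingers measure 114 mm over their backs; the gripper's body (76 mm by 85 mm) begins 54 mm behind the grasp point. The pads swing forward as they close: fully open they stand 13 mm farther back than shut.
Start: joints at [1.098, 0.477, 0.022, 1.555, -0.011, 1.109, -0.083], TCP at [0.241, -0.631, 0.231] pointing down, gripper open.
Joint ranges: [-2.96, 2.96], [-0.34, 2.1], [-1.41, 1.46], [0.24, 2.44], [-1.37, 4.51], [0.17, 1.92], [-2.96, 2.96]. Speed limits (rad/s): [2.39, 2.39, 3.14, 3.14, 3.14, 3.14, 3.14].

### API

Orientations are given as a unit quaternion [w, x, y, z].
In Python, from station import get_obs, cams, job, bot gives the robot as it stands.
- The arm moves only by the tool arm_command, never from a script. Its argument "rows" is a list that holds one entry, the list of rows, each a list of 5 numbers: the finger opening in mm, from 0 to 85.4, then the shift along the world's x, y, z in units of 60 mm (1.0 is 60 mm), then the turn about the world's z in units of 0.08 rad (1.0 is 0.08 rad). In form: [[[grip, x, y, z, turn], ...]]. A call has exactly 10 rows; each row shifts and turns the commanded pose from where the row before left it; what a row does not reach is not made up. A row lasts 1/8 s, in which the tool goes at most 62.5 mm and 10.7 degrees, less where a joint would pass 70% of its speed; a pose out of reach is approached as far as the arm can. A call with a number of a shift or a turn outside -1 to 1 is refused whole. A call with a gripper value outside its range is refused whole. The fingers move at their own pace and stop on an object; "newtons" is the grip in N (left out, the last holds). Time passes only in rows, so rows that do not move let the fingers close, or fill a call up. It gives the time, the measured TCP pose, the force, the opening and the grip force at its end, in the units of the state.
- get_obs(): the state, without advancing time (a new reading comes with each control period).
- cams.read_camera(name): name is "scene" or "top" or "wrist"; returns the picture (420x560x3 uint8, red, green, blue); there is no depth.
- cams.camera_params(name): a dict with "K" (3x3 intrinsics, pixels), "k1" (the pictures are not rectified: a ray, as slopes to the right and down, at radius r is drawn at 1 + k1 r^2 times it, then the intrinsics apply), "extrinsics" (4x4, takes a point from camera to world coordinates). Camera axes: x right, y down, z forward; pixel columns grow to the right and rows downward; lengths in m; the calibration is good to about 2 mm. A picture is of the moment at which its call begins: read the wrist's pose just before it. camera_params takes no time and is no camera call; for the wrist camera it gives the pose at the moment of the call.
- job.hand_in(): hands the job in; it is judged then, once.
The state is a dict: "t": time; "q": joint angles; "joint_vel": joint speeds; "joint_torque": joint torques, N m; "eef_pos": TCP position; "tool_rot": TCP orientation; "contact_force": force on the tool from outside, world axes, zero at the start; "torque": the same for the moment, N m; "gripper_width": opening from 0.0 (shut) to 1.0 (fully open); "grasp_force": force on a finger pad.
Only numpy, scipy, OpenCV 4.12 (cv2) and the standard library are available. Lean on these libraries where they do the work, as an engineer would, in place of code of your own. Each camera call takes 0.05 s, during which the arm holds its last target. There are 200 camera calls.

## Working session

There is one attempt and no reset: what is moved stays moved. The work goes in short steps, Python scripts to look and compute and a tool call to move; the robot and the scene stay as the last step left them, time stands still between calls to the robot, and variables do not carry over. Pictures are saved under pics/ and viewed, at most 10 in all, crops included, and the job is handed in when it is done.

Besides the shell and the picture viewer there is one more tool, called after ">>>" as name([rows], argument=value, ...), one row to a line, values as JSON. arm_command: Moves the arm, as the interface text tells. Its arguments: {"type":"object","properties":{"rows":{"type":"array"},"newtons":{"type":"number"}},"required":["rows"]}

```bash
mkdir -p pics
cat > h.py <<'E'
import numpy as np, cv2
from station import get_obs, cams, job, bot
def snap(n,f):
    p=cams.camera_params(n); im=cams.read_camera(n); cv2.imwrite('pics/'+f,cv2.cvtColor(im,cv2.COLOR_RGB2BGR)); return im,p
def ray(p,uv):
    K=np.array(p['K']);k1=p['k1'];d=np.array([(uv[0]-K[0,2])/K[0,0],(uv[1]-K[1,2])/K[1,1]]);s=d.copy()
    for _ in range(20): s=d/(1+k1*(s@s))
    T=np.array(p['extrinsics']); return T[:3,3],T[:3,:3]@np.array([s[0],s[1],1])
def atz(n,uv,z):
    o,d=ray(cams.camera_params(n),uv); return (o+d*(z-o[2])/d[2]).round(4)
def proj(n,X):
    p=cams.camera_params(n);T=np.array(p['extrinsics']);c=T[:3,:3].T@(np.array(X)-T[:3,3]);s=c[:2]/c[2];s=s*(1+p['k1']*(s@s));K=np.array(p['K']);return [K[0,0]*s[0]+K[0,2],K[1,1]*s[1]+K[1,2]]
E
python3 - <<'E'
from h import *
snap('scene','s0.png');snap('top','t0.png')
o=get_obs();print(o)
for n in('scene','top'):print(n,np.array(cams.camera_params(n)['extrinsics']).round(3).tolist())
E
```

```text
{'t': 0.1, 'q': array([ 1.09791808,  0.47769825,  0.02236026,  1.5563354 , -0.0114671 ,
        1.1093148 , -0.08311877]), 'joint_vel': array([-0.00044185, -0.00334923,  0.00224007, -0.00203151,  0.00202635,
       -0.00052938, -0.00193378]), 'joint_torque': array([ 4.53014058e-03, -5.97758138e+01,  1.61363292e+00, -2.81956708e+01,
        1.28257499e-02,  5.01949573e-03,  7.90048534e-05]), 'eef_pos': array([ 0.24058332, -0.63010439,  0.23044342]), 'tool_rot': array([-7.82546290e-04,  9.83412794e-01,  1.81379755e-01, -2.23131498e-04]), 'contact_force': array([ 0.29648129, -0.02858998,  0.11346919]), 'torque': array([-0.02274435, -0.01191679, -0.04717251]), 'grasp_force': 0.0, 'gripper_width': 1.0000714447824361}
scene [[-0.62, 0.45, -0.643, 1.295], [0.785, 0.348, -0.513, 0.534], [-0.008, -0.822, -0.569, 0.725], [0.0, 0.0, 0.0, 1.0]]
top [[-0.011, -0.97, 0.241, 0.289], [-1.0, 0.011, -0.001, -0.006], [-0.002, -0.241, -0.97, 1.397], [0.0, 0.0, 0.0, 1.0]]
```

View pics/s0.png

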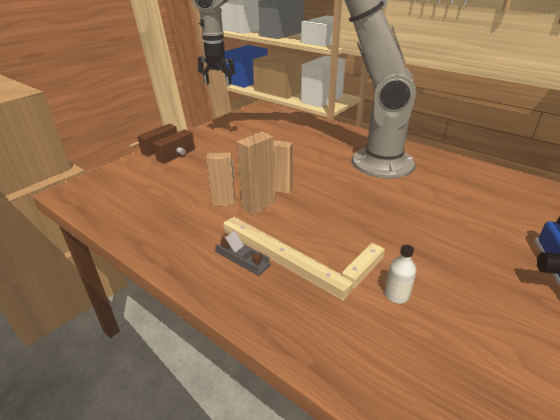

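View pics/t0.png

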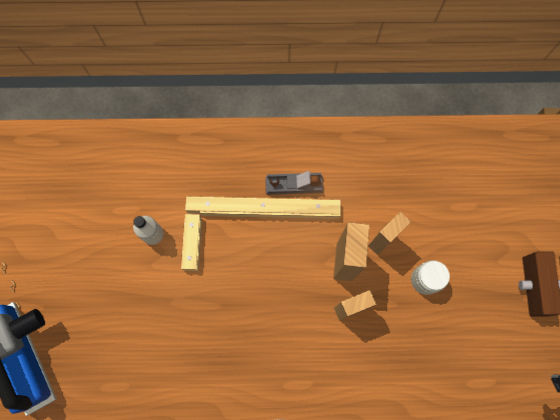

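The top view shows three upright pine blocks: A (355,245), B (395,227) and C (358,303). A has the largest top and is the tallest in the scene view, so it should be the blank. The fence runs from (186,205) to (340,208), with the stop at (191,240) and the tin at (431,278). I'll confirm this in an enlarged crop.

Run:
```python
import cv2
im=cv2.imread('pics/t0.png')[170:325,170:450]
cv2.imwrite('pics/c0.png',cv2.resize(im,None,fx=2.8,fy=2.8,interpolation=cv2.INTER_CUBIC))
```

```text
(no output)
```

View pics/c0.png

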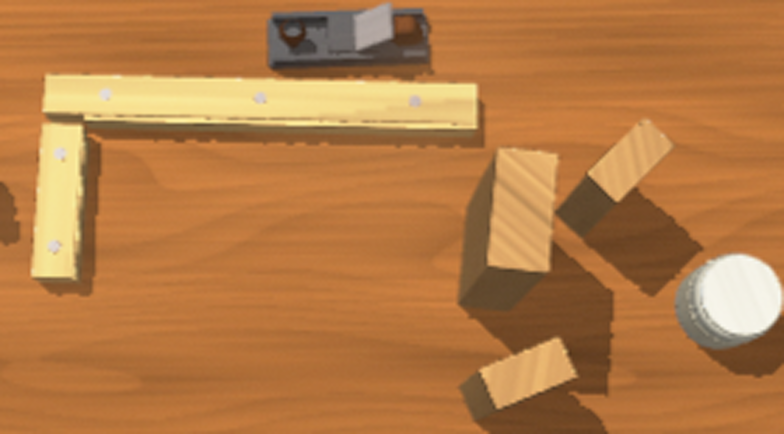

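The crop confirms A: its top corners are at crop (497,149), (557,154), (549,271) and (489,266). B and C are clearly smaller.

Run:
```python
from h import *
def c(u,v,z): return atz('top',(170+(u+.5)/2.8-.5,170+(v+.5)/2.8-.5),z)
T=[c(*a,.24) for a in[(497,149),(557,154),(549,271),(489,266)]]
print('blank',T,'ctr',np.mean(T,0),'w',[np.linalg.norm(T[i]-T[i-1]).round(4) for i in range(4)])
print('bottom corner',c(459,303,0))
for n,a in dict(fence_farL=(44,75,.035),fence_farR=(478,84,.035),fence_nearR=(477,126,.035),fence_nearL=(85,118,.035),stop_inT=(85,124,.035),stop_inB=(77,279,.035),stop_outB=(32,278,.035),tin=(740,297,.09),B1=(590,174,.17),B2=(556,213,0),B2b=(589,235,0),C1=(558,338,.16),C2=(577,378,.16),C0=(460,385,0),C0t=(480,372,.16)).items(): print(n,c(*a))
```

```text
blank [array([ 0.5692, -0.1653,  0.24  ]), array([ 0.5645, -0.2139,  0.24  ]), array([ 0.4685, -0.2024,  0.24  ]), array([ 0.4731, -0.1547,  0.24  ])] ctr [ 0.518825 -0.184075  0.24    ] w [np.float64(0.0967), np.float64(0.0488), np.float64(0.0967), np.float64(0.0479)]
bottom corner [ 0.4758 -0.1553  0.    ]
fence_farL [0.6979 0.2436 0.035 ]
fence_farR [ 0.6839 -0.1778  0.035 ]
fence_nearR [ 0.6418 -0.1752  0.035 ]
fence_nearL [0.6541 0.2027 0.035 ]
stop_inT [0.6481 0.2025 0.035 ]
stop_inB [0.4977 0.2063 0.035 ]
stop_outB [0.4992 0.2486 0.035 ]
tin [ 0.4663 -0.398   0.09  ]
B1 [ 0.5631 -0.2539  0.17  ]
B2 [ 0.5625 -0.2529  0.    ]
B2b [ 0.5404 -0.2837  0.    ]
C1 [ 0.4239 -0.2206  0.16  ]
C2 [ 0.3903 -0.2348  0.16  ]
C0 [ 0.398  -0.1533  0.    ]
C0t [ 0.3961 -0.1537  0.16  ]
```

Blank: centre (0.519, -0.184), x-axis about 0.105 rad off world +y. The 97 x 48 mm top matches the given 100 x 50. The fence's y-axis is about (0.033, 0.9995) and its inner corner is near (0.655, 0.206). Next I'll go behind the blank, above the 0.17 m blocks, with the closing line parallel to the fence.

>>> arm_command([
  [[0,0.46,0.6,-0.04,-0.5],[0,0.46,0.6,-0.04,-0.5],[0,0.46,0.6,-0.04,-0.5],[0,0.46,0.6,-0.04,-0.5],[0,0.46,0.6,-0.04,-0.5],[0,0.46,0.6,-0.04,-0.5],[0,0.46,0.6,-0.04,-0.5],[0,0.46,0.6,-0.04,-0.5],[0,0.46,0.55,-0.04,-0.5],[0,0.46,0.5,-0.04,-0.5]],
], newtons=40)

```text
t: 1.35
eef_pos: [0.5174, -0.2781, 0.207]
tool_rot: [-0.0, 1.0, -0.018, -0.0]
contact_force: [0.4, -0.2, -0.8]
gripper_width: -0.004
grasp_force: 0.0
```

>>> arm_command([
  [[0,0,0.2,0,0],[0,0,0.2,0,0],[0,0,0.2,0,0],[0,0.01,0.12,0,0],[0,0.01,0.12,0,0],[0,0.01,0.12,0,0],[0,0.01,0.12,0,0],[0,0.01,0.12,0,0],[0,0.01,0.12,0,0],[0,0.01,0.12,0,0]],
])

```text
t: 2.6
eef_pos: [0.5211, -0.1926, 0.2073]
tool_rot: [-0.0, 1.0, -0.018, 0.0]
contact_force: [-0.0, 0.5, -0.6]
gripper_width: -0.004
grasp_force: 0.1
```

>>> arm_command([
  [[0,0.01,0.12,0,0],[0,0.01,0.12,0,0],[0,0.01,0.12,0,0],[0,0.01,0.12,0,0],[0,0.01,0.12,0,0],[0,0,0,0,0],[0,0,0,0,0],[0,0,0,0,0],[0,0,0,0,0],[0,0,0,0,0]],
])

```text
t: 3.85
eef_pos: [0.524, -0.1573, 0.2073]
tool_rot: [0.0, 1.0, -0.018, 0.0]
contact_force: [0.4, 0.2, 0.2]
gripper_width: 0.0
grasp_force: 0.0
```

Run:
```python
from h import *
im,_=snap('top','t1.png')
c=cv2.imread('pics/t1.png')[170:325,170:450]
cv2.imwrite('pics/c1.png',cv2.resize(c,None,fx=2.8,fy=2.8,interpolation=cv2.INTER_CUBIC))
print(get_obs()['eef_pos'])
```

```text
[ 0.52399474 -0.15730301  0.20728534]
```

View pics/c1.png

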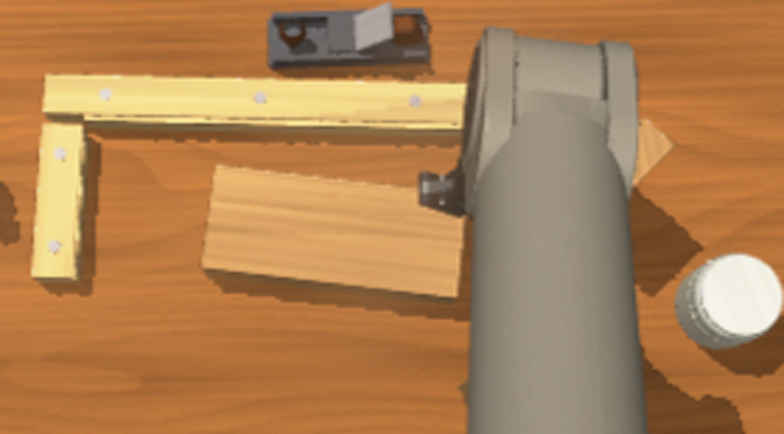

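It toppled flat. Its top corners are at crop (216,165), (202,268) and (458,297).

Run:
```python
from h import *
def c(u,v,z): return atz('top',(170+(u+.5)/2.8-.5,170+(v+.5)/2.8-.5),z)
a,b,d=c(216,165,.05),c(202,268,.05),c(458,297,.05)
print(a,b,d,np.linalg.norm(a-b),np.linalg.norm(b-d),'ctr',(a+d)/2,'ang',(b-d)/np.linalg.norm(b-d),'robot side mid',(b+d)/2, bot.grip_point_offset)
```

```text
[0.6026 0.0752 0.05  ] [0.5044 0.0879 0.05  ] [ 0.4747 -0.1492  0.05  ] 0.09901782667782612 0.23895292423404238 ctr [ 0.53865 -0.037    0.05   ] ang [0.12429226 0.99224565 0.        ] robot side mid [ 0.48955 -0.03065  0.05   ] 0.0187
```

>>> arm_command([
  [[85,-0.35,0.525,0,0],[85,-0.35,0.525,0,0],[85,-0.35,0.525,0,0],[85,-0.35,0.525,0,0],[85,0,0,-0.6,0],[85,0,0,-0.6,0],[85,0,0,-0.6,0],[85,0,0,-0.6,0],[85,0,0,-0.6,0],[85,0,0,-0.36,0]],
])

```text
t: 5.15
eef_pos: [0.4395, -0.0312, 0.0043]
tool_rot: [-0.0, 1.0, -0.018, -0.001]
contact_force: [-0.2, 0.2, 0.1]
gripper_width: 0.994
grasp_force: 0.0
```

>>> arm_command([
  [[85,0.12,-0.004,0,0],[85,0.12,-0.004,0,0],[85,0.12,-0.004,0,0],[85,0.12,-0.004,0,0],[85,0.12,-0.004,0,0],[85,0.12,-0.004,0,0],[85,0.12,-0.004,0,0],[85,0.12,-0.004,0,0],[85,0.12,-0.004,0,0],[85,0.12,-0.004,0,0]],
])

```text
t: 6.4
eef_pos: [0.5126, -0.0333, 0.0056]
tool_rot: [-0.0, 1.0, -0.017, 0.0]
contact_force: [-1.8, 0.1, -0.8]
gripper_width: 0.99
grasp_force: 1.1
```

>>> arm_command([
  [[85,0.03,-0.001,0,0],[85,0.03,-0.001,0,0],[85,0.03,-0.001,0,0],[85,0.03,-0.001,0,0],[85,0.03,-0.001,0,0],[85,0.03,-0.001,0,0],[85,0.02,-0.001,0,0],[85,0.02,0,0,0],[85,0.02,0,0,0],[85,0.02,0,0,0]],
])

```text
t: 7.65
eef_pos: [0.5277, -0.0341, 0.0057]
tool_rot: [0.0, 1.0, -0.018, 0.0]
contact_force: [-2.2, -0.6, -1.2]
gripper_width: 0.996
grasp_force: 1.1
```

>>> arm_command([
  [[85,0.01,0,0,0],[85,0.01,0,0,0],[85,0.01,0,0,0],[85,0.01,0,0,0],[85,0.01,0,0,0],[85,0.01,0,0,0],[85,0.01,0,0,0],[85,0.01,0,0,0],[85,0.01,0,0,0],[85,0.01,0,0,0]],
])

```text
t: 8.9
eef_pos: [0.5337, -0.034, 0.0057]
tool_rot: [0.0, 1.0, -0.018, 0.0]
contact_force: [-2.8, -0.5, -1.4]
gripper_width: 0.994
grasp_force: 1.1
```

>>> arm_command([
  [[85,0.006,0,0,0],[85,0.006,0,0,0],[85,0.006,0,0,0],[85,0.006,0,0,0],[85,0.006,0,0,0],[85,0.006,0,0,0],[85,0.006,0,0,0],[85,0.006,0,0,0],[85,0,0,0,0],[85,0,0,0,0]],
])

```text
t: 10.15
eef_pos: [0.5349, -0.0341, 0.0057]
tool_rot: [0.0, 1.0, -0.018, -0.001]
contact_force: [-7.4, 0.4, 6.3]
gripper_width: 1.0
grasp_force: 3.9
```

Run:
```python
from h import *
snap('top','t2.png')
c=cv2.imread('pics/t2.png')[170:325,170:450]
cv2.imwrite('pics/c2.png',cv2.resize(c,None,fx=2.8,fy=2.8,interpolation=cv2.INTER_CUBIC))
```

```text
(no output)
```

View pics/c2.png

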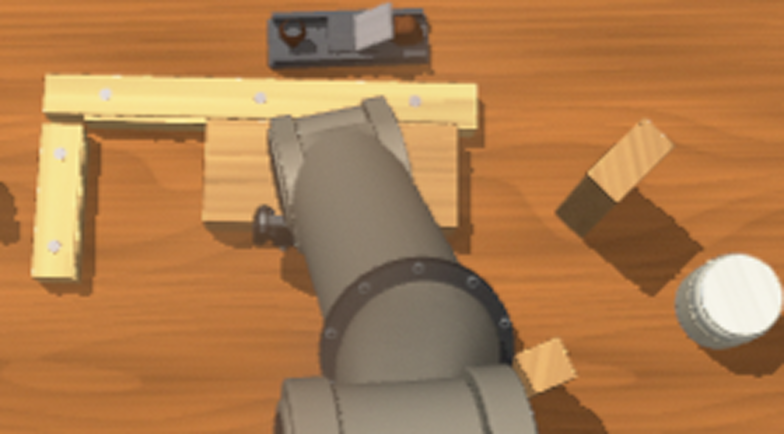

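The blank's rear and front edges at crop (205..458, ~122) meet the fence with no visible gap. Sliding took about 3 N and the force has now jumped, so it is touching the fence. I'll press up to about 15 N.

>>> arm_command([
  [[85,0.008,0,0,0],[85,0.008,0,0,0],[85,0.008,0,0,0],[85,0.008,0,0,0],[85,0,0,0,0],[85,0,0,0,0],[85,0,0,0,0],[85,0,0,0,0],[85,0,0,0,0],[85,0,0,0,0]],
])

```text
t: 11.45
eef_pos: [0.5348, -0.0341, 0.0054]
tool_rot: [0.0, 1.0, -0.017, -0.003]
contact_force: [-13.1, 0.6, 9.7]
gripper_width: 0.998
grasp_force: 6.2
```

>>> arm_command([
  [[85,0.008,0,0,0],[85,0.008,0,0,0],[85,0,0,0,0],[85,0,0,0,0],[85,0,0,0,0],[85,0,0,0,0],[85,0,0,0,0],[85,0,0,0,0],[85,0,0,0,0],[85,0,0,0,0]],
])

```text
t: 12.7
eef_pos: [0.5348, -0.0341, 0.0052]
tool_rot: [0.0, 1.0, -0.017, -0.004]
contact_force: [-16.1, 1.4, 10.0]
gripper_width: 0.999
grasp_force: 7.4
```

>>> arm_command([
  [[85,0,0,0,0],[85,0,0,0,0],[85,-0.05,0,0,0],[85,-0.08,0,0,0],[85,-0.2,0,0,0],[85,-0.25,0,0,0],[85,0,0,0.5,0],[85,0,0,0.9,0],[85,0,0,0.9,0],[85,0,0,0.9,0]],
])

```text
t: 13.95
eef_pos: [0.5035, -0.0341, 0.1993]
tool_rot: [0.0, 1.0, -0.018, 0.0]
contact_force: [0.4, 0.4, 0.2]
gripper_width: 0.992
grasp_force: 0.0
```

Run:
```python
from h import *
def c(u,v,z): return atz('top',(170+(u+.5)/2.8-.5,170+(v+.5)/2.8-.5),z)
print(c(458,227,.05),c(458,125,.05),c(204,121,.05),c(202,221,.05),c(590,174,.17))
o=get_obs();print(o['q'].round(2),o['eef_pos'],o['contact_force'])
```

```text
[ 0.5404 -0.1516  0.05  ] [ 0.6391 -0.1552  0.05  ] [0.6458 0.0868 0.05  ] [0.5489 0.0881 0.05  ] [ 0.5631 -0.2539  0.17  ]
[ 0.12  0.24 -0.21  1.98  0.06  0.92 -1.72] [ 0.50354483 -0.03408809  0.19933014] [0.38808606 0.35613023 0.24411274]
```

>>> arm_command([
  [[40,0.144,-0.24,0,0.98],[40,0.144,-0.24,0,0.98],[40,0.144,-0.24,0,0.98],[40,0.144,-0.24,0,0.98],[40,0.144,-0.24,0,0.98],[40,0.144,-0.24,0,0.98],[40,0.144,-0.24,0,0.98],[40,0.144,-0.24,0,0.98],[40,0.144,-0.24,0,0.98],[40,0.144,-0.24,0,0.98]],
])

```text
t: 15.2
eef_pos: [0.5904, -0.1784, 0.1974]
tool_rot: [0.0, 0.93, 0.367, -0.0]
contact_force: [0.1, 0.1, 0.2]
gripper_width: 0.466
grasp_force: 0.0
```

>>> arm_command([
  [[40,0,0,-0.16,0.98],[40,0,0,-0.16,0.98],[40,0,0,-0.16,0.98],[40,0,0,-0.16,0.98],[40,0,0,-0.16,0.98],[40,0,0,-0.16,0.98],[40,0,0,-0.16,0.98],[40,0,0,-0.16,0.98],[40,0,0,-0.16,0.98],[40,0,0,-0.16,0.98]],
])

```text
t: 16.45
eef_pos: [0.5901, -0.1779, 0.1012]
tool_rot: [-0.0, 0.719, 0.694, -0.0]
contact_force: [0.4, -0.9, 0.7]
gripper_width: 0.474
grasp_force: 0.0
```

>>> arm_command([
  [[40,0,0,-0.26,0],[40,0,0,-0.26,0],[40,0,0,-0.26,0],[40,0,0,-0.26,0],[40,0,0,-0.26,0],[40,0,0,-0.2,0],[40,0,0,0,0],[40,0,0,0,0],[40,0,0,0,0],[40,0,0,0,0]],
])

```text
t: 17.7
eef_pos: [0.5913, -0.1782, 0.0122]
tool_rot: [0.0, 0.72, 0.693, 0.0]
contact_force: [0.7, -0.5, -0.8]
gripper_width: 0.47
grasp_force: 0.0
```

Run:
```python
from h import *
snap('scene','s1.png')
c=cv2.imread('pics/s1.png')[110:320,180:440]
cv2.imwrite('pics/c3.png',cv2.resize(c,None,fx=2.8,fy=2.8,interpolation=cv2.INTER_CUBIC))
```

```text
(no output)
```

View pics/c3.png

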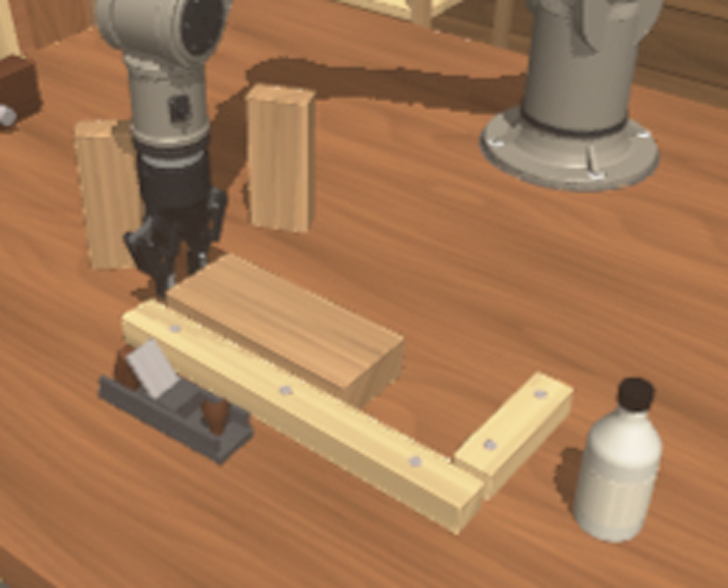

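The blank lies flush by the fence, with the fingers behind its rear end at crop (180,290). Next I'll slide it along the fence.

>>> arm_command([
  [[40,0.006,0.16,0,0],[40,0.006,0.16,0,0],[40,0.006,0.16,0,0],[40,0.006,0.16,0,0],[40,0.006,0.16,0,0],[40,0.006,0.16,0,0],[40,0.006,0.16,0,0],[40,0.006,0.16,0,0],[40,0.006,0.16,0,0],[40,0.006,0.16,0,0]],
])

```text
t: 19.0
eef_pos: [0.5944, -0.0819, 0.0118]
tool_rot: [0.0, 0.721, 0.693, -0.0]
contact_force: [-2.1, -5.7, 2.1]
gripper_width: 0.466
grasp_force: 2.5
```

>>> arm_command([
  [[40,0.001,0.03,0,0],[40,0.001,0.03,0,0],[40,0.001,0.03,0,0],[40,0.001,0.03,0,0],[40,0.001,0.03,0,0],[40,0.001,0.02,0,0],[40,0.001,0.01,0,0],[40,0.001,0.01,0,0],[40,0,0.01,0,0],[40,0,0.01,0,0]],
])

```text
t: 20.25
eef_pos: [0.5948, -0.0707, 0.0117]
tool_rot: [0.0, 0.721, 0.693, -0.001]
contact_force: [-1.1, -4.8, 3.6]
gripper_width: 0.47
grasp_force: 2.8
```

>>> arm_command([
  [[40,0.001,0.015,0,0],[40,0,0.015,0,0],[40,0.001,0.015,0,0],[40,0,0.015,0,0],[40,0.001,0.015,0,0],[40,0,0.015,0,0],[40,0.001,0.01,0,0],[40,0,0.01,0,0],[40,0,0.01,0,0],[40,0,0.01,0,0]],
])

```text
t: 21.5
eef_pos: [0.595, -0.0628, 0.0117]
tool_rot: [0.0, 0.721, 0.693, -0.001]
contact_force: [-2.4, -5.1, 3.4]
gripper_width: 0.469
grasp_force: 2.7
```

Run:
```python
from h import *
snap('top','t3.png')
c=cv2.imread('pics/t3.png')[185:285,170:390]
cv2.imwrite('pics/c4.png',cv2.resize(c,None,fx=3.6,fy=3.6,interpolation=cv2.INTER_CUBIC))
```

```text
(no output)
```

View pics/c4.png

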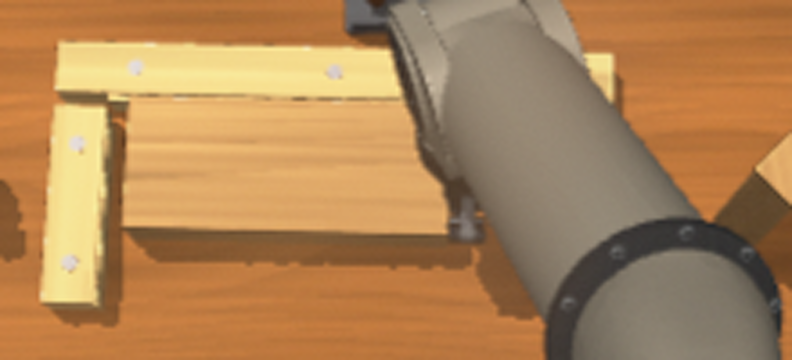

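The front end at crop x≈124 is still about 10 mm from the stop at x≈108. It is flush along the fence. I'll keep going slowly.

>>> arm_command([
  [[40,0.001,0.01,0,0],[40,0,0.01,0,0],[40,0,0.01,0,0],[40,0.001,0.01,0,0],[40,0,0.01,0,0],[40,0,0.01,0,0],[40,0.001,0.008,0,0],[40,0,0.008,0,0],[40,0,0.008,0,0],[40,0,0.008,0,0]],
])

```text
t: 22.8
eef_pos: [0.5952, -0.0573, 0.0117]
tool_rot: [0.0, 0.721, 0.693, -0.001]
contact_force: [-1.0, -5.7, 3.4]
gripper_width: 0.468
grasp_force: 2.7
```

>>> arm_command([
  [[40,0,0.007,0,0],[40,0,0.007,0,0],[40,0,0.007,0,0],[40,0.001,0.007,0,0],[40,0,0.007,0,0],[40,0,0.007,0,0],[40,0.001,0.007,0,0],[40,0,0.007,0,0],[40,0,0.007,0,0],[40,0,0,0,0]],
])

```text
t: 24.05
eef_pos: [0.5954, -0.0534, 0.0117]
tool_rot: [0.0, 0.721, 0.693, -0.0]
contact_force: [-1.4, -5.3, 3.4]
gripper_width: 0.472
grasp_force: 2.6
```

>>> arm_command([
  [[40,0,0.007,0,0],[40,0,0.007,0,0],[40,0,0.007,0,0],[40,0.001,0.007,0,0],[40,0,0.007,0,0],[40,0,0.007,0,0],[40,0.001,0.007,0,0],[40,0,0.007,0,0],[40,0,0.007,0,0],[40,0,0,0,0]],
])

```text
t: 25.3
eef_pos: [0.5955, -0.0495, 0.0117]
tool_rot: [0.0, 0.721, 0.693, -0.0]
contact_force: [-1.5, -4.9, 3.0]
gripper_width: 0.466
grasp_force: 2.6
```

>>> arm_command([
  [[40,0,0.007,0,0],[40,0,0.007,0,0],[40,0,0.007,0,0],[40,0.001,0.007,0,0],[40,0,0.007,0,0],[40,0,0.007,0,0],[40,0.001,0.007,0,0],[40,0,0.007,0,0],[40,0,0,0,0],[40,0,0,0,0]],
])

```text
t: 26.55
eef_pos: [0.5956, -0.0468, 0.0117]
tool_rot: [0.0, 0.721, 0.693, -0.001]
contact_force: [-1.0, -6.3, 4.2]
gripper_width: 0.47
grasp_force: 3.2
```

>>> arm_command([
  [[40,0,0.01,0,0],[40,0,0.01,0,0],[40,0,0.01,0,0],[40,0,0.01,0,0],[40,0,0,0,0],[40,0,0,0,0],[40,0,0,0,0],[40,0,0,0,0],[40,0,0,0,0],[40,0,0,0,0]],
])

```text
t: 27.8
eef_pos: [0.5956, -0.0468, 0.0117]
tool_rot: [0.001, 0.721, 0.693, -0.002]
contact_force: [-1.6, -11.6, 4.8]
gripper_width: 0.465
grasp_force: 5.6
```

>>> arm_command([
  [[40,0,0.014,0,0],[40,0,0.014,0,0],[40,0,0.014,0,0],[40,0,0,0,0],[40,0,0,0,0],[40,0,0,0,0],[40,0,0,0,0],[40,0,0,0,0],[40,0,0,0,0],[40,0,0,0,0]],
])

```text
t: 29.05
eef_pos: [0.5955, -0.0468, 0.0118]
tool_rot: [0.002, 0.722, 0.692, -0.003]
contact_force: [-1.0, -16.9, 5.2]
gripper_width: 0.472
grasp_force: 8.2
```

>>> arm_command([
  [[40,0,0,0,0],[40,0,0,0,0],[40,0,-0.05,0,0],[40,0,-0.08,0,0],[40,-0.005,-0.2,0,0],[40,-0.008,-0.25,0,0],[40,0,-0.1,0.3,0],[40,0,0,0.9,0],[40,0,0,0.9,0],[40,0,0,0.9,0]],
])

```text
t: 30.3
eef_pos: [0.595, -0.081, 0.1948]
tool_rot: [0.0, 0.72, 0.694, 0.001]
contact_force: [0.7, -0.7, 0.4]
gripper_width: 0.467
grasp_force: 0.0
```

>>> arm_command([
  [[40,-0.3,-0.1,0.3,0],[40,-0.3,-0.1,0.3,0],[40,-0.3,-0.1,0.3,0],[40,-0.3,-0.1,0,0],[40,0,-0.3,0,0],[40,0,-0.3,0,0],[40,0,-0.3,0,0],[40,0,0,0,0],[40,0,0,0,0],[40,0,0,0,0]],
])

```text
t: 31.55
eef_pos: [0.5232, -0.1581, 0.2456]
tool_rot: [-0.0, 0.72, 0.694, 0.0]
contact_force: [-0.0, 0.7, 1.2]
gripper_width: 0.469
grasp_force: 0.0
```

Run:
```python
from h import *
snap('top','t4.png')
c=cv2.imread('pics/t4.png')[165:325,120:450]
cv2.imwrite('pics/c5.png',cv2.resize(c,None,fx=2.4,fy=2.4,interpolation=cv2.INTER_CUBIC))
print(get_obs()['contact_force'],get_obs()['eef_pos'])
```

```text
[0.00057131 0.25422469 0.21331883] [ 0.52321557 -0.1581784   0.24567327]
```

View pics/c5.png

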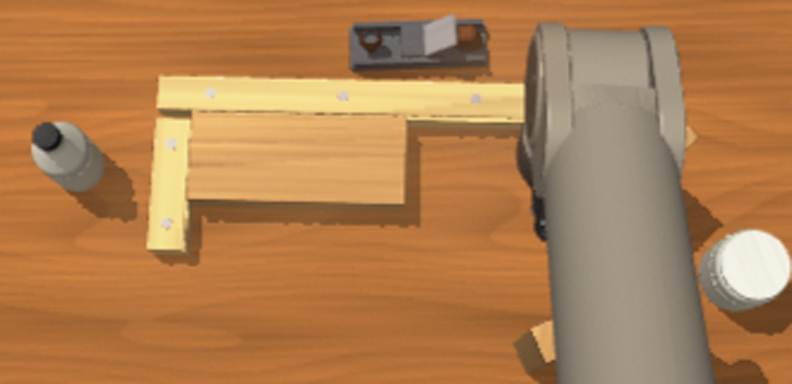

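The blank's corner at crop (190,112) sits flush against both the fence and the stop. The glue bottle, tin and plane have not moved, and the arm is clear.

```bash
python3 -c "
from station import job
print(job.hand_in())"
```

```text
the job is handed in; nothing more can be done
None
```

I handed the job in at about 32 s: the blank was toppled towards the stop, pressed to the fence at about 16 N and then to the stop at about 17 N, and the last picture shows it flush at both with the glue bottle, tin and plane unmoved.

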